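Tamp the pebble bed of the planter trough level

ROBOT

A 6-joint arm with a two-finger parallel gripper is mounted at the origin on the work surface. World frame = base frame: x ahead of the robot, y to its left, z up, the work surface at z = 0. Lengths are in mm, angles in degrees, forces in N, time in s.
With the tool pointing down it reaches from about 350 to 850 mm from the base axis. Payload 8.1 kg.
Tool frame: the origin (TCP) lies at the very end of the fingers, on their centre line; the grasp point (between the pads) lies 19 mm behind it; z points along the fingers, y is the line along which they close (so a half turn about z gives the same grasp; the last joint's range is limited). The gripper opens to 85 mm and grips with 20 to 120 N. Pads are 22 mm wide; open, the fingers measure 114 mm over their backs; the gripper's body (76 mm by 85 mm) begins 54 mm behind the grasp point. The pads swing forward as they close: fully open they stand 13 mm farther back than shut.
Start: joints at [68.159, 7.471, 85.268, -0, 87.261, -4.893], TCP at [174.881, 573.953, 199.392] pointing down, gripper open.
Joint ranges: [-169.43, 169.43], [-51.17, 129.36], [1.28, 143.12], [-76.62, 256.62], [0, 156.53], [-152.29, 152.29]. Speed limits (degrees/s): [136.94, 136.94, 159.86, 180, 180, 180].

INTERFACE

Orientations are given as [roll, pitch, yaw] about the fixed x, y, z axes, in that order (R = Rz(yaw) Ry(pitch) Rx(roll)).
In Python, from bench import r gives the robot as it stands.
- The arm moves only by the shell command python3 -m jog 'ROWS' [FORCE]. ROWS is JSON, a list of rows, each a list of 7 numbers: the turn, a rotation vector about the tool's x, y, z in degrees, then the shift along the tool's x, y, z in mm, then the closure, from -1 (fully open) to 1 (shut), so that 0 is half open. A call has 1 to 5 rows; each row shifts and turns the commanded pose from where the row before left it, along the tool's axes as they then stand; what a row does not reach is not made up. A row lasts 1/10 s, in which the tool goes at most 50 mm and 8.59 degrees, less where a joint would pass 70% of its speed; a pose out of reach is approached as far as the arm can. A call is refused whole if a number of a shift passes 50 or a number of a turn 8.59, either way. A call with a gripper value outside its range is refused whole. The fingers move at their own pace and stop on an object; FORCE is the grip in N (left out, the last holds). Time passes only in rows, so rows that do not move let the fingers close. It gives the time, the measured TCP pose, the force, the opening and the grip force at its end, in the units of the state.
- r.sense(): the state, without advancing time (a new reading comes with each control period).
- r.snapshot(name): name is "scene" or "top" or "wrist"; returns a dict with "pixels" (400x640x3 uint8, red, green, blue), "fx", "fy", "cx", "cy" (pixels), "world_to_cam" (4x4, takes a point from world to camera coordinates); the wrist camera has in their place "hand_eye" (4x4, takes a point from camera to tool coordinates, whose origin is the TCP and whose axes are the flange's). Camera axes: x right, y up, looking along -z (the intrinsics and any distortion apply to the point x, -y, -z); pixel columns grow to the right and rows downward; lengths in mm; the calibration is good to about 2 mm. A picture is of the moment at which its call begins: read the wrist's pose just before it. There is no depth.
- r.hand_in(): hands the job in; it is judged then, once.
The state is a dict: "time": time; "joint_pos": joint angles; "qd": joint speeds; "joint_efforts": joint torques, N m; "tool_pos": TCP position; "tcp_rot": TCP orientation; "ft_force": force on the tool from outside, world axes, zero at the start; "wrist_torque": the same for the moment, N m; "finger_gap": finger opening in mm; "grip_force": force on a finger pad.
Only numpy, scipy, OpenCV 4.12 (cv2) and the standard library are available. Lean on these libraries where they do the work, as an engineer would, in place of code of your own. Each camera call takes 0.05 s, during which the arm holds its last target. There are 200 camera calls.

TASK

Take the wooden tamper from the grey tray and tamp the pebbles in the terracotta trough down until all of them lie level in one layer: work from the closed end of the pebble cell towards the divider, and at each of the two ends finish with a steady push of about 20 N held for a moment. The divider may slide back, but never push with more than 30 N: the terracotta is thin and cracks. Touch the pebbles with the tamper only, leave the disc, the wedge and the carousel as they are, and at the end stand the tamper upright in the tray again and let go.

Things in the scene. Friction and masses are not known exactly. Their poses are not given: they have to be found in the camera images.
- trough: Thin-walled glazed terracotta planter trough, fixed to the bench: 222 x 89 mm outside (230 x 97 over the rim band), 66 mm high, walls 6 mm, floor 8 mm thick, inside 210 mm (its x) by 77 mm (its y). Origin: centre of its underside on the bench; x along its length, z up. The pebbles load it with 5 to 10 N; a push on the bed adds to that.
- trough_floor (a point): Centre of the trough's inner floor, 8 mm above the trough's origin, axes as the trough's. One pebble in each of the two rows of four is bridged on its neighbours; pressed down, it wedges them apart and pushes the divider back, at some 6 to 18 N. A level bed stops the sole somewhere from 23 to 29 mm above the inner floor, depending on the pebbles under it, and then hardly yields.
- divider (a joint): Birch divider, 6 mm thick, 77 mm wide, top 45 mm above the inner floor, standing across the trough and held in it by friction: it slides along the trough's +x when pushed with about 2 N. Value in m: at 0 its face towards the pebbles is at x = +61 mm in the trough's frame, so the pebble cell runs from x = -105 mm to there (166 mm); it can slide 38 mm.
- tamper: Beech hand tamper, about 0.3 kg, standing upright on its sole in the tray. Flat sole 70 mm (its x) by 62 mm (its y), 18 mm thick; an upright handle 34 mm (x) by 24 mm (y) rises from its middle to 106 mm above the underside. Origin: centre of the underside of the sole; z up the handle.
- tamper_grip (a point): Point to hold, in the middle of the tamper's handle, 78 mm above the underside of the sole.
- tray: Grey silicone catch-all tray, fixed, 220 mm (its x) by 160 mm (its y), rim 18 mm high and 6 mm thick, floor 4 mm thick. Origin: centre of its underside; z up.
- nazar: Blue glass nazar disc, 60 mm across, 10 mm thick, lying loose on the bench: bystander. Origin: centre of its underside.
- wedge: Steel doorstop wedge, 110 x 38 x 30 mm, lying loose on the bench: bystander. Origin: centre of its underside.
- carousel_rim (a point): A point on the rim (45 mm above the bench, 75 mm from the axis) of the round wooden key and coin carousel, a turntable 152 mm across and 107 mm high to the top of the knob in its middle, which turns freely: bystander.
- stone1: Smooth flattish river pebble, loose in the trough: about 44 mm long (its x), 34 mm wide (its y) and 23 to 28 mm thick (its z), 65 g. Origin: its centre. Lying flat in the bottom layer its centre is 11 to 15 mm above the inner floor; bridged on its neighbours, 22 to 30 mm.
- stone2: Smooth flattish river pebble, loose in the trough: about 44 mm long (its x), 34 mm wide (its y) and 23 to 28 mm thick (its z), 65 g. Origin: its centre. Lying flat in the bottom layer its centre is 11 to 15 mm above the inner floor; bridged on its neighbours, 22 to 30 mm.
- stone3: Smooth flattish river pebble, loose in the trough: about 44 mm long (its x), 34 mm wide (its y) and 23 to 28 mm thick (its z), 65 g. Origin: its centre. Lying flat in the bottom layer its centre is 11 to 15 mm above the inner floor; bridged on its neighbours, 22 to 30 mm.
- stone4: Smooth flattish river pebble, loose in the trough: about 44 mm long (its x), 34 mm wide (its y) and 23 to 28 mm thick (its z), 65 g. Origin: its centre. Lying flat in the bottom layer its centre is 11 to 15 mm above the inner floor; bridged on its neighbours, 22 to 30 mm.
- stone5: Smooth flattish river pebble, loose in the trough: about 44 mm long (its x), 34 mm wide (its y) and 23 to 28 mm thick (its z), 65 g. Origin: its centre. Lying flat in the bottom layer its centre is 11 to 15 mm above the inner floor; bridged on its neighbours, 22 to 30 mm.
- stone6: Smooth flattish river pebble, loose in the trough: about 44 mm long (its x), 34 mm wide (its y) and 23 to 28 mm thick (its z), 65 g. Origin: its centre. Lying flat in the bottom layer its centre is 11 to 15 mm above the inner floor; bridged on its neighbours, 22 to 30 mm.
- stone7: Smooth flattish river pebble, loose in the trough: about 44 mm long (its x), 34 mm wide (its y) and 23 to 28 mm thick (its z), 65 g. Origin: its centre. Lying flat in the bottom layer its centre is 11 to 15 mm above the inner floor; bridged on its neighbours, 22 to 30 mm.
- stone8: Smooth flattish river pebble, loose in the trough: about 44 mm long (its x), 34 mm wide (its y) and 23 to 28 mm thick (its z), 65 g. Origin: its centre. Lying flat in the bottom layer its centre is 11 to 15 mm above the inner floor; bridged on its neighbours, 22 to 30 mm.
Things that resemble listed ones, but are neither listed nor needed, are in the scene too. There is more than one size of the tamper; the one meant has the size given above. Leave any pink look-alike of the stone8 alone.

How it is judged (in metres and radians):
On the way, in this order (a step that is already met when the one before it is completed fails the run):
1. the tamper is lifted out of the tray by its handle (z of tamper in the frame of tray above 0.043 m and contact force between the fingers and tamper above 1 N), for 0.2 s.
2. at the closed (-x) end of the cell the tamper presses on the bed and loads the trough with more than 20 N, the bridged pebble there being down in the bottom layer (contact force between trough and anything else above 20 N and (contact force between tamper and stone1 above 2 N or contact force between tamper and stone2 above 2 N or contact force between tamper and stone3 above 2 N or contact force between tamper and stone4 above 2 N or contact force between tamper and stone5 above 2 N or contact force between tamper and stone6 above 2 N or contact force between tamper and stone7 above 2 N or contact force between tamper and stone8 above 2 N) and contact force between tamper and trough below 1 N and angle between tamper's own z axis and vertical below 0.2 rad and z of stone2 in the frame of trough_floor below 0.0185 m and x of stone2 in the frame of trough_floor between -0.105 and 0.105 m and y of stone2 in the frame of trough_floor between -0.043 and 0.043 m and x of tamper in the frame of trough_floor below -0.035 m), for 0.25 s.
3. next to the divider (+x end of the cell) the tamper presses on the bed and loads the trough with more than 20 N, all eight pebbles lying level in the bottom layer (contact force between trough and anything else above 20 N and (contact force between tamper and stone1 above 2 N or contact force between tamper and stone2 above 2 N or contact force between tamper and stone3 above 2 N or contact force between tamper and stone4 above 2 N or contact force between tamper and stone5 above 2 N or contact force between tamper and stone6 above 2 N or contact force between tamper and stone7 above 2 N or contact force between tamper and stone8 above 2 N) and contact force between tamper and trough below 1 N and angle between tamper's own z axis and vertical below 0.2 rad and z of each of stone1, stone2, stone3, stone4, stone5, stone6, stone7, stone8 in the frame of trough_floor below 0.0185 m and x of stone1 in the frame of trough_floor between -0.105 and 0.105 m and y of stone1 in the frame of trough_floor between -0.043 and 0.043 m and x of stone2 in the frame of trough_floor between -0.105 and 0.105 m and y of stone2 in the frame of trough_floor between -0.043 and 0.043 m and x of stone3 in the frame of trough_floor between -0.105 and 0.105 m and y of stone3 in the frame of trough_floor between -0.043 and 0.043 m and x of stone4 in the frame of trough_floor between -0.105 and 0.105 m and y of stone4 in the frame of trough_floor between -0.043 and 0.043 m and x of stone5 in the frame of trough_floor between -0.105 and 0.105 m and y of stone5 in the frame of trough_floor between -0.043 and 0.043 m and x of stone6 in the frame of trough_floor between -0.105 and 0.105 m and y of stone6 in the frame of trough_floor between -0.043 and 0.043 m and x of stone7 in the frame of trough_floor between -0.105 and 0.105 m and y of stone7 in the frame of trough_floor between -0.043 and 0.043 m and x of stone8 in the frame of trough_floor between -0.105 and 0.105 m and y of stone8 in the frame of trough_floor between -0.043 and 0.043 m and x of tamper in the frame of trough_floor above -0.015 m), for 0.25 s.
At the end, for the whole second after the job is handed in: Every pebble lies inside the trough with its centre less than 18.5 mm above the inner floor (bottom layer), and the tamper stands upright (within 0.10 rad) and at rest on the floor of the tray, its centre within 70 mm along and 48 mm across of the tray's centre, released (z of each of stone1, stone2, stone3, stone4, stone5, stone6, stone7, stone8 in the frame of trough_floor below 0.0185 m and x of stone1 in the frame of trough_floor between -0.105 and 0.105 m and y of stone1 in the frame of trough_floor between -0.043 and 0.043 m and x of stone2 in the frame of trough_floor between -0.105 and 0.105 m and y of stone2 in the frame of trough_floor between -0.043 and 0.043 m and x of stone3 in the frame of trough_floor between -0.105 and 0.105 m and y of stone3 in the frame of trough_floor between -0.043 and 0.043 m and x of stone4 in the frame of trough_floor between -0.105 and 0.105 m and y of stone4 in the frame of trough_floor between -0.043 and 0.043 m and x of stone5 in the frame of trough_floor between -0.105 and 0.105 m and y of stone5 in the frame of trough_floor between -0.043 and 0.043 m and x of stone6 in the frame of trough_floor between -0.105 and 0.105 m and y of stone6 in the frame of trough_floor between -0.043 and 0.043 m and x of stone7 in the frame of trough_floor between -0.105 and 0.105 m and y of stone7 in the frame of trough_floor between -0.043 and 0.043 m and x of stone8 in the frame of trough_floor between -0.105 and 0.105 m and y of stone8 in the frame of trough_floor between -0.043 and 0.043 m and x of tamper in the frame of tray between -0.07 and 0.07 m and y of tamper in the frame of tray between -0.048 and 0.048 m and z of tamper in the frame of tray below 0.01 m and angle between tamper's own z axis and vertical below 0.1 rad and linear speed of tamper below 0.02 m/s); the robot touches nothing.
It fails at once if the tamper presses on a pebble or on the trough with more than 30 N (contact force between tamper and stone1 above 30 N or contact force between tamper and stone2 above 30 N or contact force between tamper and stone3 above 30 N or contact force between tamper and stone4 above 30 N or contact force between tamper and stone5 above 30 N or contact force between tamper and stone6 above 30 N or contact force between tamper and stone7 above 30 N or contact force between tamper and stone8 above 30 N or contact force between tamper and trough above 30 N).
It fails at once if a finger or the arm touches a pebble (contact force between any of the fingers, the arm and stone1 above 0.3 N or contact force between any of the fingers, the arm and stone2 above 0.3 N or contact force between any of the fingers, the arm and stone3 above 0.3 N or contact force between any of the fingers, the arm and stone4 above 0.3 N or contact force between any of the fingers, the arm and stone5 above 0.3 N or contact force between any of the fingers, the arm and stone6 above 0.3 N or contact force between any of the fingers, the arm and stone7 above 0.3 N or contact force between any of the fingers, the arm and stone8 above 0.3 N).
It fails at once if the disc, the wedge or the carousel is disturbed (any of them, or the carousel's rim, moved more than 15 mm) (distance of any of nazar, wedge, carousel_rim from where it was at the start of the episode above 0.015 m).
It also fails if it takes over 70 s, if anything falls off the work surface, if the arm or the gripper's body presses on something with over 40 N, if the wrist force passes 120 N, or if a joint passes its speed limit or range.

## Working session

There is one attempt and no reset: what is moved stays moved. The work goes in short steps, Python scripts to look and compute and a shell command to move; the robot and the scene stay as the last step left them, time stands still between calls to the robot, and variables do not carry over. Pictures are saved under pics/ and viewed, at most 10 in all, crops included, and the job is handed in when it is done.

```bash
mkdir -p pics; ls; python3 - <<'E'
from bench import r
import cv2,numpy as np,pickle
print(r.sense())
for n in("top","scene"):
    s=r.snapshot(n); pickle.dump(s,open(f"pics/{n}.pkl","wb")); cv2.imwrite(f"pics/{n}0.png",s["pixels"][:,:,::-1])
    print(n,s["fx"],s["fy"],s["cx"],s["cy"],np.round(s["world_to_cam"],3).tolist(),[k for k in s])
E
```

```text
pics
{'time': 0.0, 'joint_pos': array([ 6.81589143e+01,  7.51532772e+00,  8.53290073e+01,  3.17209877e-04,
        8.72618921e+01, -4.89330939e+00]), 'qd': array([ 0.04474248,  0.00543118, -0.01856776,  0.04438348,  0.07241449,
       -0.0143507 ]), 'joint_efforts': array([-2.97308015e-04, -5.69395351e+01, -5.00554490e+01,  2.78682268e-05,
        1.48103078e-02, -9.00883890e-06]), 'tool_pos': array([174.65197714, 573.3825176 , 198.34480826]), 'tcp_rot': array([-1.79894187e+02, -9.37689204e-03,  1.63052200e+02]), 'ft_force': array([-0.23934784, -0.71133645,  0.27782796]), 'wrist_torque': array([ 0.06456115, -0.02343311,  0.00568213]), 'grip_force': 0.0, 'finger_gap': 85.2771512891835}
top 454.57879119526194 454.57879119526194 318.14691922018295 200.31062604137307 [[-0.01, -1.0, -0.014, 33.831], [0.984, -0.012, 0.178, -587.376], [-0.178, -0.012, 0.984, -1032.972], [0.0, 0.0, 0.0, 1.0]] ['pixels', 'fx', 'fy', 'cx', 'cy', 'world_to_cam']
scene 434.5515704702398 434.5515704702398 321.31984522648037 198.8188951984605 [[-0.566, 0.824, -0.023, 294.131], [-0.526, -0.34, 0.779, 247.765], [0.634, 0.454, 0.626, -1609.878], [0.0, 0.0, 0.0, 1.0]] ['pixels', 'fx', 'fy', 'cx', 'cy', 'world_to_cam']
```

View pics/top0.png

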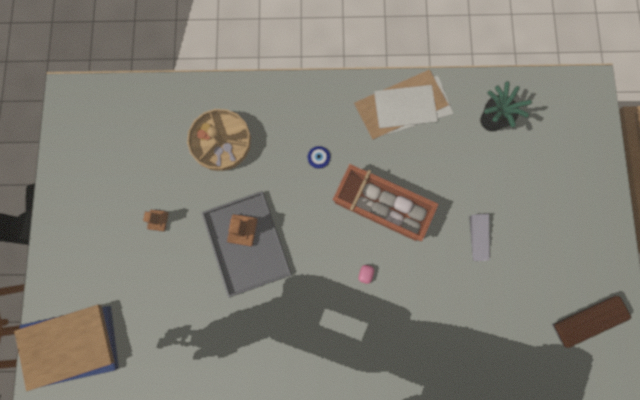

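View pics/scene0.png

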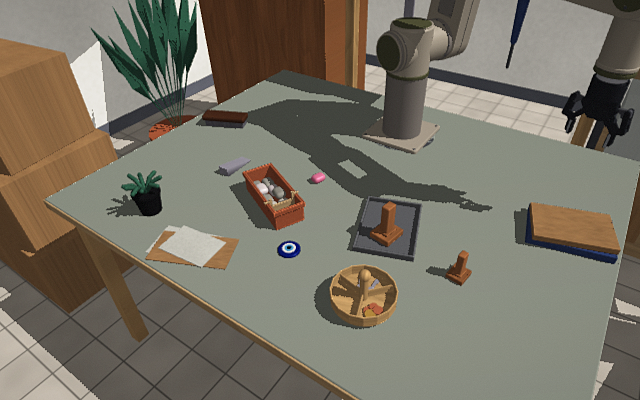

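The top view shows the trough around (385,203), with the divider near (360,190) so its +x points up-left. The tray is at (248,243) with the full-size tamper at (242,229), and the small decoy tamper is at (156,220). In the scene view the tamper's handle top is near (390,207).

```bash
cat > h.py <<'E'
import numpy as np,cv2,pickle
from scipy.spatial.transform import Rotation as R
def rot(s): return R.from_euler('xyz',s["tcp_rot"],degrees=True)
def cam(s,st=None):
    if "world_to_cam" in s: return np.array(s["world_to_cam"])
    T=np.eye(4); T[:3,:3]=rot(st).as_matrix(); T[:3,3]=st["tool_pos"]
    return np.linalg.inv(T@np.array(s["hand_eye"]))
def proj(s,W,P):
    c=(W[:3,:3]@np.atleast_2d(P).T).T+W[:3,3]
    return np.c_[s["cx"]+s["fx"]*c[:,0]/-c[:,2], s["cy"]+s["fy"]*c[:,1]/c[:,2]]
def ray(s,W,uv,z):
    uv=np.atleast_2d(uv).astype(float)
    d=np.c_[(uv[:,0]-s["cx"])/s["fx"],-(uv[:,1]-s["cy"])/s["fy"],-np.ones(len(uv))]@W[:3,:3]
    C=-W[:3,:3].T@W[:3,3]
    return C+d*((z-C[2])/d[:,2])[:,None]
def box(x,y,z,yaw,dx,dy):
    c,q=np.cos(np.radians(yaw)),np.sin(np.radians(yaw))
    return np.array([[x+c*a-q*b,y+q*a+c*b,z] for a,b in((dx,dy),(-dx,dy),(-dx,-dy),(dx,-dy))])
def delta(st,p,yaw):
    "tool-frame shift and turn (deg) to the pose pointing down with the tool yaw"
    A=rot(st); B=R.from_euler('xyz',[180,0,yaw],degrees=True)
    return np.round(A.inv().apply(np.array(p)-st["tool_pos"]),1), np.round(np.degrees((A.inv()*B).as_rotvec()),2)
def line(st): return f't {st["time"]:.1f} p {np.round(st["tool_pos"],1)} rpy {np.round(st["tcp_rot"],1)} F {np.round(st["ft_force"],1)} gap {st["finger_gap"]:.1f} grip {st["grip_force"]:.1f}'
E
python3 - <<'E'
from h import *
s=pickle.load(open("pics/top.pkl","rb")); W=cam(s)
im=s["pixels"]
hsv=cv2.cvtColor(im,cv2.COLOR_RGB2HSV)
def rect(m,name,z):
    n,l,st,c=cv2.connectedComponentsWithStats(m.astype(np.uint8))
    i=1+np.argmax(st[1:,4]); pts=np.argwhere(l==i)[:,::-1].astype(float)
    w=ray(s,W,pts,z)[:,:2].astype(np.float32); print(name,st[i,4],cv2.minAreaRect(w))
x,y=np.meshgrid(np.arange(640),np.arange(400))
red=(hsv[...,0]<12)&(hsv[...,1]>110)
rect(red&(x>325)&(x<445)&(y>155)&(y<245),"trough",66)
rect(red&(x>215)&(x<265)&(y>205)&(y<255),"tamper",60)
dark=(im.sum(2)<255)&(np.ptp(im.astype(int),axis=2)<25)&(x>195)&(x<300)&(y>185)&(y<300)
dark=cv2.morphologyEx(dark.astype(np.uint8),cv2.MORPH_CLOSE,np.ones((3,3)))
rect(dark,"tray",18)
print(im[240,225],im[260,250],im[300,200])
print(ray(s,W,[[242,222],[242,240]],60))
c=im[150:305,190:450,::-1]; cv2.imwrite("pics/crop1.png",cv2.resize(c,None,fx=3,fy=3,interpolation=cv2.INTER_CUBIC))
E
```

```text
trough 1091 ((567.2869873046875, -153.22288513183594), (172.18165588378906, 99.19143676757812), 63.97339630126953)
tamper 2 ((538.8800048828125, 196.9010009765625), (2.364717483520508, 0.0), -90.65513610839844)
tray 755 ((511.07855224609375, 150.745849609375), (207.2601318359375, 86.66868591308594), 12.004977226257324)
[114 109 110] [109 109 110] [148 147 139]
[[536.62369034 207.49459519  60.        ]
 [494.13921745 206.62870225  60.        ]]
```

View pics/crop1.png

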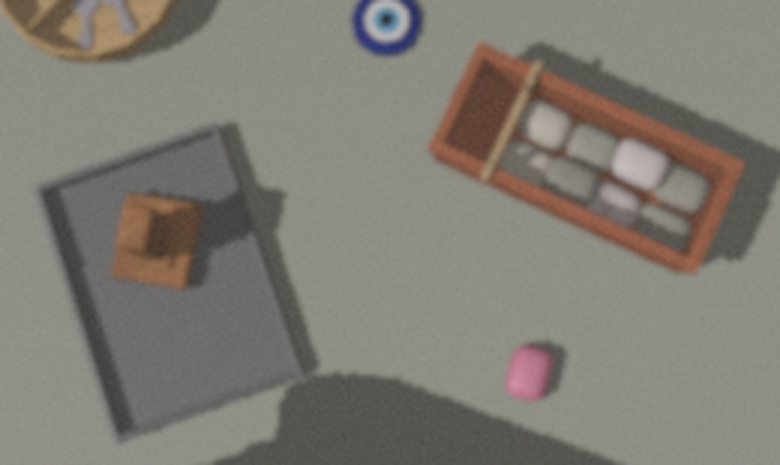

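Enlarged: trough rim corners at crop (483,43), (743,160), (695,272), (432,150), and tray corners at (40,187), (233,123), (317,368), (120,440). The tamper sole corners are at (127,195), (202,204), (187,288), (112,277).

```bash
python3 - <<'E'
from h import *
s=pickle.load(open("pics/top.pkl","rb")); W=cam(s)
def q(n,p,z):
    w=ray(s,W,np.array(p)/3+[190-.33,150-.33],z)[:,:2]; m=w.mean(0)
    print(n,m.round(1),[(round(float(np.hypot(*d)),1),round(float(np.degrees(np.arctan2(d[1],d[0]))),1)) for d in np.roll(w,-1,0)-w])
q("trough",[(483,43),(743,160),(695,272),(432,150)],66)
q("tray",[(40,187),(235,125),(317,368),(120,440)],18)
q("tamper",[(127,195),(202,204),(187,288),(112,277)],22)
q("nazar",[(387,20),(387,20)],10)
E
```

```text
trough [ 580.7 -131. ] [(223.4, -115.8), (96.8, 154.4), (224.0, 64.0), (95.9, -26.0)]
tray [492.4 197.3] [(167.6, -72.6), (210.3, -161.2), (166.0, 109.3), (216.1, 19.2)]
tamper [522.3 214. ] [(62.0, -97.5), (69.2, 170.7), (61.6, 81.1), (67.7, -8.9)]
nazar [708.5  25.6] [(0.0, 0.0), (0.0, 0.0)]
```

```bash
python3 - <<'E'
from h import *; from bench import r
print(delta(r.sense(),[510,200,300],171))
E
```

```text
(array([-429.6, -259.6, -101.2]), array([-0.1 , -0.01, -7.95]))
```

```bash
python3 -m jog '[[0,0,0,-39,-23.6,-9.2,-1],[0,0,0,-39,-23.6,-9.2,-1],[0,0,0,-39,-23.6,-9.2,-1],[0,0,0,-39,-23.6,-9.2,-1],[0,0,0,-39,-23.6,-9.2,-1]]' && python3 -m jog '[[0,0,0,-39,-23.6,-9.2,-1],[0,0,0,-39,-23.6,-9.2,-1],[0,0,0,-39,-23.6,-9.2,-1],[0,0,0,-39,-23.6,-9.2,-1],[0,0,0,-39,-23.6,-9.2,-1]]' && python3 -m jog '[[0,0,0,-39,-23.6,-9.2,-1],[0,0,-8,0,0,0,-1],[0,0,0,0,0,0,-1]]'; python3 - <<'E'
from h import *; from bench import r
st=r.sense(); s=r.snapshot("wrist"); pickle.dump((s,st),open("pics/w1.pkl","wb")); print(line(st)); cv2.imwrite("pics/w1.png",s["pixels"][:,:,::-1]); print([k for k in s],np.round(s["hand_eye"],2).tolist())
print(delta(st,[510,200,300],171))
E
```

```text
time: 0.6
tool_pos: [327.7, 402.6, 245.3]
tcp_rot: [-180.0, -0.0, 163.1]
ft_force: [0.6, 0.7, -0.3]
finger_gap: 85.5
grip_force: 0.0
time: 1.1
tool_pos: [479.9, 232.9, 291.5]
tcp_rot: [-180.0, -0.0, 163.1]
ft_force: [1.2, 0.9, -0.5]
finger_gap: 85.2
grip_force: 0.0
time: 1.4
tool_pos: [510.1, 199.3, 300.1]
tcp_rot: [-180.0, -0.0, 171.0]
ft_force: [-0.1, 0.9, -0.1]
finger_gap: 85.3
grip_force: 0.0
t 1.4 p [510.1 199.3 300.1] rpy [-180.   -0.  171.] F [-0.1  0.9 -0.1] gap 85.3 grip 0.0
['pixels', 'fx', 'fy', 'cx', 'cy', 'hand_eye'] [[-0.0, 0.96, 0.3, 75.96], [1.0, -0.0, 0.0, -0.06], [0.0, 0.3, -0.96, -173.99], [0.0, 0.0, 0.0, 1.0]]
(array([0.2, 0.6, 0.1]), array([-0.02, -0.05,  0.04]))
```

View pics/w1.png

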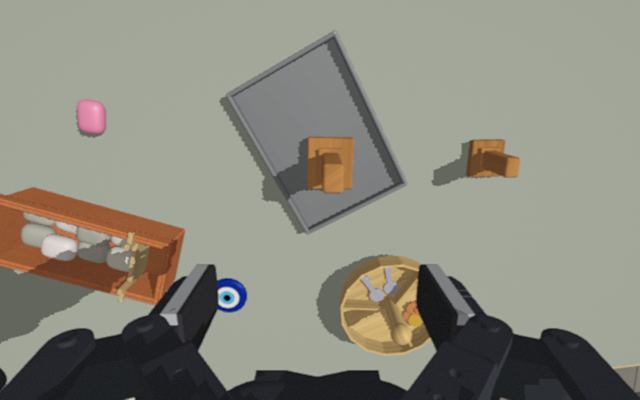

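The wrist view shows the tamper sole at (307,137)–(354,189) with its handle top around (333,172). The tray corners are at (335,32), (405,184), (307,232), (227,95).

```bash
python3 - <<'E'
from h import *
s,st=pickle.load(open("pics/w1.pkl","rb")); W=cam(s,st)
def q(n,p,z):
    w=ray(s,W,p,z)[:,:2]; m=w.mean(0)
    print(n,m.round(1),[(round(float(np.hypot(*d)),1),round(float(np.degrees(np.arctan2(d[1],d[0]))),1)) for d in np.roll(w,-1,0)-w])
q("tray",[(335,32),(405,184),(307,232),(227,95)],18)
q("sole",[(307,137),(354,137),(354.5,189),(308,189)],22)
im=s["pixels"].copy()
for z,dx,dy,c in((22,35,31,(0,255,0)),(110,17,12,(255,0,255))):
    cv2.polylines(im,[np.int32(proj(s,W,box(522,214,z,-9,dx,dy))*16)],1,c,1,4,4) if 0 else None
c=im[110:215,270:390,::-1]; c=cv2.resize(c,None,fx=6,fy=6,interpolation=cv2.INTER_CUBIC)
for z,dx,dy,col in((22,35,31,(0,255,0)),(110,17,12,(255,0,255))):
    cv2.polylines(c,[np.int32((proj(s,W,box(522,214,z,-9,dx,dy))-[270,110]+.5)*6)],1,col,1)
cv2.imwrite("pics/c2.png",c)
E
```

```text
tray [489.5 205.8] [(213.8, 18.7), (152.8, -71.3), (212.8, -160.8), (154.7, 109.1)]
sole [521.2 216.1] [(61.5, 81.0), (70.4, -6.6), (63.7, -99.0), (70.3, 171.7)]
```

View pics/c2.png

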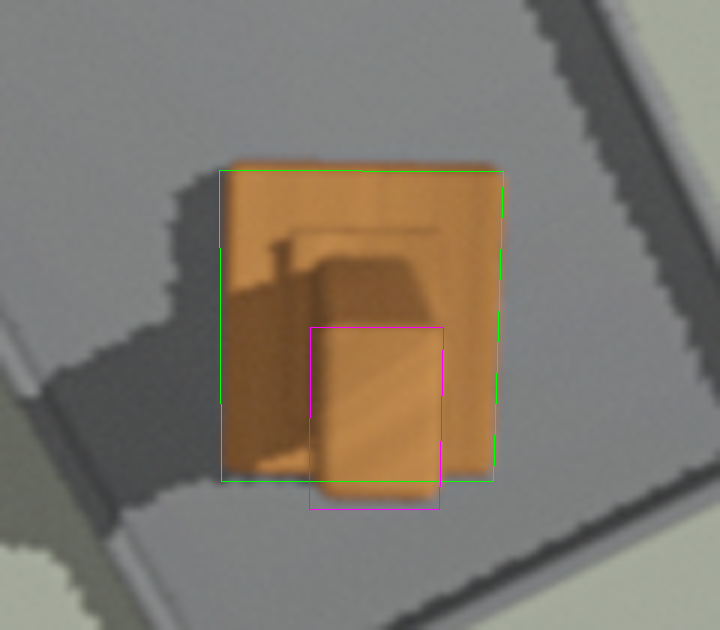

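The box fit shows the tamper at about (520.3, 215.3), yaw -9. Now I'll go down for the grasp.

```bash
python3 - <<'E'
from h import *; from bench import r
print(delta(r.sense(),[520.3,215.3,63],171))
E
```

```text
(array([ -8.5,  16.7, 237. ]), array([-0.01, -0.07, -0.15]))
```

```bash
python3 -m jog '[[0,0,0,-8.5,17,20,-1],[0,0,0,0,0,45,-1],[0,0,0,0,0,45,-1],[0,0,0,0,0,45,-1],[0,0,0,0,0,45,-1]]' && python3 -m jog '[[0,0,0,0,0,25,-1],[0,0,0,0,0,12,-1],[0,0,0,0,0,0,0.2],[0,0,0,0,0,0,1],[0,0,0,0,0,0,1]]' 90 && python3 -m jog '[[0,0,0,0,0,0,1],[0,0,0,0,0,0,1],[0,0,0,0,0,0,1],[0,0,0,0,0,0,1]]'
```

```text
time: 1.95
tool_pos: [519.2, 217.2, 98.6]
tcp_rot: [180.0, -0.0, 170.9]
ft_force: [1.1, 0.5, 0.3]
finger_gap: 85.3
grip_force: 0.0
time: 2.45
tool_pos: [522.3, 216.8, 66.1]
tcp_rot: [179.9, 0.2, 171.0]
ft_force: [-0.4, 0.7, -0.1]
finger_gap: 44.4
grip_force: 0.0
time: 2.85
tool_pos: [522.2, 216.2, 65.9]
tcp_rot: [179.9, 0.2, 171.0]
ft_force: [-1.7, -2.6, 7.4]
finger_gap: 21.4
grip_force: 89.4
```

```bash
python3 -m jog '[[0,0,0,0,0,-20,1],[0,0,0,0,0,-30,1],[0,0,0,0,0,-35,1],[0,0,0,0,0,-35,1],[0,0,0,0,0,-20,1]]' && python3 -m jog '[[0,0,8.5,0,0,0,1],[0,0,8.5,0,0,0,1],[0,0,8.5,0,0,0,1],[0,0,8.5,0,0,0,1],[0,0,8.5,0,0,0,1]]' && python3 -m jog '[[0,0,8.5,0,0,0,1],[0,0,8.5,0,0,0,1],[0,0,8.5,0,0,0,1],[0,0,8.5,0,0,0,1],[0,0,8.5,0,0,0,1]]' && python3 -m jog '[[0,0,8.5,0,0,0,1],[0,0,8.5,0,0,0,1],[0,0,4.5,0,0,0,1],[0,0,0,0,0,0,1]]'
python3 - <<'E'
from h import *; from bench import r
st=r.sense();print(line(st),delta(st,[553,-188,205],64.2))
print(delta(st,[545,-100,215],64.2))
E
```

```text
time: 3.35
tool_pos: [521.8, 216.4, 207.4]
tcp_rot: [179.9, 0.2, 171.0]
ft_force: [0.2, -0.5, -3.1]
finger_gap: 21.4
grip_force: 88.8
time: 3.85
tool_pos: [520.5, 215.9, 203.7]
tcp_rot: [-180.0, -0.0, 128.2]
ft_force: [-0.1, 0.8, -2.9]
finger_gap: 21.8
grip_force: 88.7
time: 4.35
tool_pos: [520.5, 215.9, 203.6]
tcp_rot: [-180.0, 0.0, 85.7]
ft_force: [0.4, -0.1, -2.6]
finger_gap: 21.7
grip_force: 88.6
time: 4.75
tool_pos: [520.5, 215.9, 203.6]
tcp_rot: [-180.0, 0.0, 64.5]
ft_force: [-0.6, 0.1, -2.5]
finger_gap: 21.8
grip_force: 88.6
t 4.8 p [520.5 215.9 203.6] rpy [-180.     0.    64.5] F [-0.6  0.1 -2.5] gap 21.8 grip 88.6 (array([-350.5,  203.4,   -1.4]), array([-0.01,  0.  ,  0.27]))
(array([-274.5,  158.3,  -11.4]), array([-0.01,  0.  ,  0.27]))
```

```bash
python3 -m jog '[[0,0,0,-43,8,0,1],[0,0,0,-43,8,0,1],[0,0,0,-43,8,0,1],[0,0,0,-43,8,0,1],[0,0,0,-43,8,0,1]]' && python3 -m jog '[[0,0,0,-40,9,0,1],[0,0,0.3,0,0,0,1],[0,0,0,0,0,0,1],[0,0,0,0,0,0,1]]'
python3 - <<'E'
from h import *; from bench import r
st=r.sense(); s=r.snapshot("wrist"); pickle.dump((s,st),open("pics/w2.pkl","wb")); print(line(st)); cv2.imwrite("pics/w2.png",s["pixels"][:,:,::-1])
E
```

```text
time: 5.25
tool_pos: [463.6, 3.3, 203.8]
tcp_rot: [180.0, -0.0, 64.7]
ft_force: [1.2, -1.0, -3.2]
finger_gap: 21.8
grip_force: 88.9
time: 5.65
tool_pos: [455.5, -34.6, 203.7]
tcp_rot: [180.0, -0.0, 64.3]
ft_force: [0.8, 0.1, -2.3]
finger_gap: 21.7
grip_force: 88.9
t 5.7 p [455.5 -34.6 203.7] rpy [180.   -0.   64.3] F [ 0.8  0.1 -2.3] gap 21.7 grip 88.9
```

View pics/w2.png

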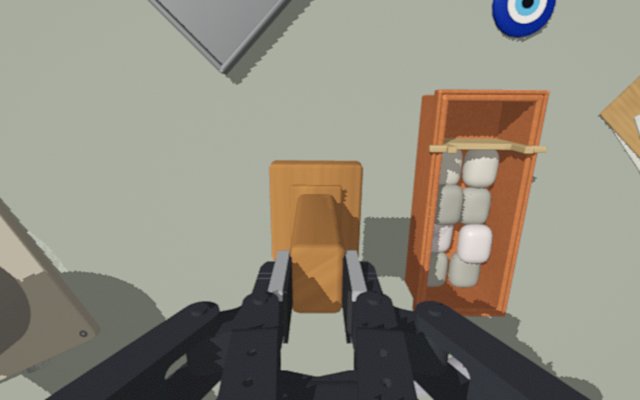

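The tamper hangs upright at about (318,240). The trough rim runs from roughly (436,91)/(549,91) down to (428,315)/(508,316), with the divider at row 148. I'll overlay the model to check the trough pose.

```bash
python3 - <<'E'
from h import *
s,st=pickle.load(open("pics/w2.pkl","rb")); W=cam(s,st)
im=s["pixels"][80:330,395:565,::-1]; f=2.4
c=cv2.resize(im,None,fx=f*2,fy=f,interpolation=cv2.INTER_CUBIC)
for dx,dy,col in((115,48.5,(0,255,0)),(105,38.5,(255,0,255))):
    p=proj(s,W,box(580.7,-131,66,64.2,dx,dy)); print(p.round(1).tolist())
    cv2.polylines(c,[np.int32((p-[395,80]+.5)*[f*2,f])],1,col,1)
cv2.imwrite("pics/c3.png",c[:600])
E
```

```text
[[439.9, 88.9], [416.3, 316.3], [507.2, 316.5], [551.8, 89.2]]
[[450.1, 101.0], [426.6, 308.3], [499.4, 308.4], [538.0, 101.2]]
```

View pics/c3.png

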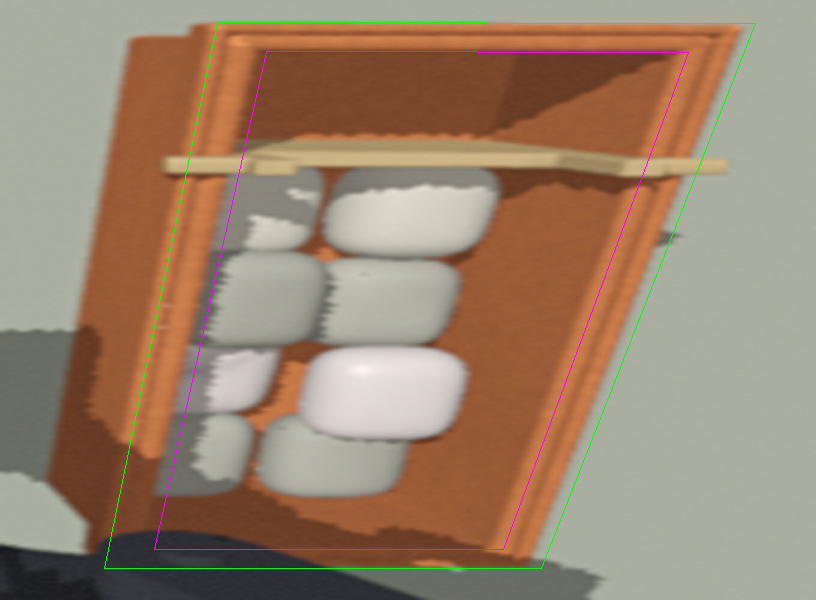

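```bash
python3 - <<'E'
from h import *; from bench import r
st=r.sense();print(line(st),delta(st,[551.5,-186.3,132],64.2))
E
```

```text
t 5.7 p [455.5 -34.3 203.6] rpy [-180.    -0.    64.4] F [ 0.2  0.4 -2.1] gap 21.6 grip 88.9 (array([-95.5, 152.3,  71.6]), array([-0.  , -0.02,  0.17]))
```

```bash
python3 -m jog '[[0,0,0.2,-24,38,0,1],[0,0,0,-24,38,0,1],[0,0,0,-24,38,0,1],[0,0,0,-23.5,38.3,0,1],[0,0,0,0,0,0,1]]' && python3 -m jog '[[0,0,0,0,0,20,1],[0,0,0,0,0,25,1],[0,0,0,0,0,20,1],[0,0,0,0,0,0,1],[0,0,0,0,0,0,1]]'
python3 - <<'E'
from h import *; from bench import r
st=r.sense();print(line(st),delta(st,[551.5,-186.3,100],64.2)); s=r.snapshot("wrist"); pickle.dump((s,st),open("pics/w3.pkl","wb")); cv2.imwrite("pics/w3.png",s["pixels"][:,:,::-1])
E
```

```text
time: 6.2
tool_pos: [552.2, -190.5, 201.1]
tcp_rot: [-179.9, 0.1, 64.0]
ft_force: [-0.2, 0.6, -2.8]
finger_gap: 21.8
grip_force: 89.7
time: 6.7
tool_pos: [550.7, -186.4, 138.6]
tcp_rot: [-179.9, -0.0, 64.2]
ft_force: [0.4, -1.1, -2.7]
finger_gap: 21.1
grip_force: 89.7
t 6.7 p [ 550.7 -186.4  138.6] rpy [-179.9   -0.    64.2] F [ 0.4 -1.1 -2.7] gap 21.1 grip 89.7 (array([ 0.4,  0.7, 38.6]), array([-0.06, -0.01, -0.03]))
```

View pics/w3.png

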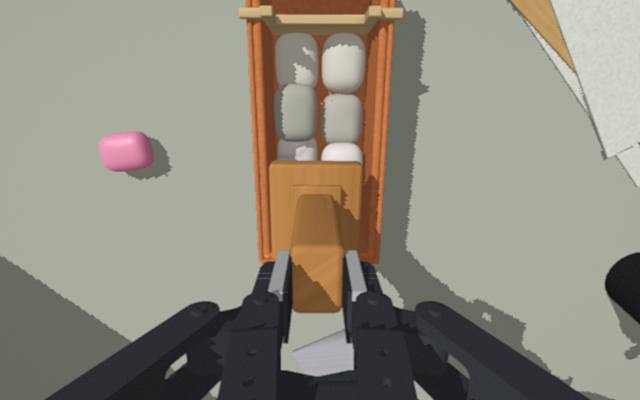

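The sole spans columns 269–362 and the trough rim about 256–388 at row 165, so the tamper looks a few mm left of centre. I'll measure that from the edges.

```bash
python3 - <<'E'
from h import *
s,st=pickle.load(open("pics/w3.pkl","rb")); W=cam(s,st)
print(s["cx"],s["fx"])
for row in (110,130,190):
    a=s["pixels"][row].astype(int); d=np.abs(np.diff(a,axis=0)).sum(1)
    print(row,[(int(i),int(d[i])) for i in range(235,405) if d[i]>28])
C=np.array([578.5,-130.5]);u=np.array([np.cos(np.radians(64.2)),np.sin(np.radians(64.2))]);v=np.array([-u[1],u[0]])
for x in (-20,0,20):
    P=[[*(C+x*u+y*v),66] for y in(48.5,38.5,-38.5,-48.5)]; print(x,proj(s,W,P).round(1).tolist())
z=st["tool_pos"][2]-62+18
tc=st["tool_pos"][:2]+1.8*u
P=[[*(tc+35*u+y*v),z] for y in(31,-31)]; print("sole",proj(s,W,P).round(1).tolist())
E
```

```text
316.8667427553447 341.184606410634
110 [(249, 31), (250, 77), (251, 54), (253, 39), (254, 64), (256, 71), (257, 43), (262, 41), (263, 51), (264, 47), (273, 45), (279, 44), (280, 127), (281, 56), (312, 32), (316, 46), (317, 41), (320, 36), (321, 41), (323, 50), (324, 129), (325, 70), (357, 32), (359, 35), (361, 48), (362, 41), (364, 53), (374, 47), (375, 33), (381, 49), (382, 55), (383, 51), (386, 41), (387, 52), (388, 59)]
130 [(250, 31), (251, 79), (252, 53), (254, 43), (255, 59), (257, 74), (258, 37), (263, 52), (264, 48), (265, 40), (275, 49), (281, 98), (282, 63), (311, 32), (315, 39), (316, 43), (320, 52), (321, 30), (322, 50), (323, 111), (324, 70), (355, 30), (356, 31), (357, 34), (359, 29), (360, 44), (361, 31), (363, 32), (364, 31), (373, 50), (379, 42), (381, 62), (382, 56), (385, 44), (386, 61), (387, 55)]
190 [(254, 80), (255, 59), (257, 38), (258, 52), (260, 67), (261, 29), (265, 43), (266, 48), (267, 42), (268, 69), (269, 90), (270, 29), (339, 44), (340, 49), (342, 30), (343, 74), (344, 32), (359, 38), (360, 53), (361, 36), (377, 58), (378, 59), (381, 40), (382, 55), (383, 58)]
-20 [[250.8, 145.6], [264.7, 145.6], [371.8, 145.5], [385.7, 145.5]]
0 [[249.1, 116.9], [263.4, 116.9], [373.1, 116.9], [387.4, 116.8]]
20 [[247.4, 86.8], [262.0, 86.8], [374.5, 86.7], [389.1, 86.7]]
sole [[269.1, 160.4], [365.4, 160.3]]
```

The offset is about 1.7 mm, so I'll correct 1.5 mm in tool y and descend to just above the bed.

```bash
python3 -m jog '[[0,0,0,0,2,5,1],[0,0,0,0,0,7,1],[0,0,0,0,0,6,1],[0,0,0,0,0,1,1],[0,0,0,0,0,0,1]]'; python3 -m jog '[[0,0,0,0,0,1,1],[0,0,0,0,0,1,1],[0,0,0,0,0,1,1],[0,0,0,0,0,1,1],[0,0,0,0,0,0,1]]'
```

```text
time: 7.25
tool_pos: [551.9, -188.5, 119.0]
tcp_rot: [-179.9, 0.0, 64.0]
ft_force: [-0.0, 0.6, -3.5]
finger_gap: 21.5
grip_force: 89.7
time: 7.75
tool_pos: [552.3, -188.5, 115.4]
tcp_rot: [-180.0, 0.0, 64.1]
ft_force: [0.9, -0.6, -2.4]
finger_gap: 21.4
grip_force: 89.7
```

```bash
python3 -m jog '[[0,0,0,0,0,0.5,1],[0,0,0,0,0,0.5,1],[0,0,0,0,0,0.5,1],[0,0,0,0,0,0.5,1],[0,0,0,0,0,0,1]]'; python3 -m jog '[[0,0,0,0,0,0.5,1],[0,0,0,0,0,0.5,1],[0,0,0,0,0,0.5,1],[0,0,0,0,0,0.5,1],[0,0,0,0,0,0,1]]'
```

```text
time: 8.25
tool_pos: [552.3, -188.6, 113.5]
tcp_rot: [-180.0, 0.0, 64.1]
ft_force: [-0.0, -0.3, -2.6]
finger_gap: 21.6
grip_force: 89.7
time: 8.75
tool_pos: [552.3, -188.6, 111.5]
tcp_rot: [-180.0, 0.0, 64.1]
ft_force: [-1.2, 0.1, -3.0]
finger_gap: 21.4
grip_force: 89.7
```

```bash
python3 -m jog '[[0,0,0,0,0,0.5,1],[0,0,0,0,0,0.5,1],[0,0,0,0,0,0.5,1],[0,0,0,0,0,0.5,1],[0,0,0,0,0,0,1]]'; python3 -m jog '[[0,0,0,0,0,0.5,1],[0,0,0,0,0,0.5,1],[0,0,0,0,0,0.5,1],[0,0,0,0,0,0.5,1],[0,0,0,0,0,0,1]]'
```

```text
time: 9.25
tool_pos: [552.3, -188.6, 109.5]
tcp_rot: [-180.0, 0.0, 64.1]
ft_force: [0.4, -0.3, -2.4]
finger_gap: 21.5
grip_force: 89.7
time: 9.75
tool_pos: [552.6, -188.7, 107.8]
tcp_rot: [180.0, 0.0, 64.1]
ft_force: [0.1, 0.2, -1.0]
finger_gap: 21.5
grip_force: 90.0
```

Contact is starting at about 108. I'll go on in small steps.

```bash
python3 -m jog '[[0,0,0,0,0,0.5,1],[0,0,0,0,0,0.5,1],[0,0,0,0,0,0,1]]'; python3 -m jog '[[0,0,0,0,0,0.5,1],[0,0,0,0,0,0.5,1],[0,0,0,0,0,0,1]]'
```

```text
time: 10.05
tool_pos: [552.9, -188.9, 107.3]
tcp_rot: [179.9, 0.0, 64.0]
ft_force: [-0.2, -0.5, 2.9]
finger_gap: 21.0
grip_force: 90.5
time: 10.35
tool_pos: [552.8, -188.6, 105.9]
tcp_rot: [179.9, -0.0, 64.0]
ft_force: [-0.2, -0.2, 3.2]
finger_gap: 21.5
grip_force: 90.6
```

```bash
python3 -m jog '[[0,0,0,0,0,0.5,1],[0,0,0,0,0,0.5,1],[0,0,0,0,0,0,1]]'; python3 -m jog '[[0,0,0,0,0,0.5,1],[0,0,0,0,0,0.5,1],[0,0,0,0,0,0,1]]'; python3 -m jog '[[0,0,0,0,0,0.5,1],[0,0,0,0,0,0.5,1],[0,0,0,0,0,0,1]]'
```

```text
time: 10.65
tool_pos: [552.5, -188.3, 104.4]
tcp_rot: [-180.0, -0.0, 64.1]
ft_force: [1.4, 1.9, 3.4]
finger_gap: 21.4
grip_force: 90.5
time: 10.95
tool_pos: [552.4, -188.3, 103.4]
tcp_rot: [-180.0, -0.0, 64.1]
ft_force: [1.4, 1.7, 3.3]
finger_gap: 21.7
grip_force: 90.6
time: 11.25
tool_pos: [552.1, -188.5, 102.2]
tcp_rot: [-180.0, 0.0, 64.1]
ft_force: [0.2, 1.0, 1.1]
finger_gap: 21.7
grip_force: 90.4
```

```bash
python3 -m jog '[[0,0,0,0,0,0.5,1],[0,0,0,0,0,0.5,1],[0,0,0,0,0,0,1]]'; python3 -m jog '[[0,0,0,0,0,0.5,1],[0,0,0,0,0,0.5,1],[0,0,0,0,0,0,1]]'; python3 -m jog '[[0,0,0,0,0,0.5,1],[0,0,0,0,0,0.5,1],[0,0,0,0,0,0,1]]'
```

```text
time: 11.55
tool_pos: [552.0, -188.6, 101.1]
tcp_rot: [-180.0, 0.0, 64.0]
ft_force: [-0.3, 0.9, -0.2]
finger_gap: 21.3
grip_force: 90.3
time: 11.85
tool_pos: [552.1, -188.6, 100.2]
tcp_rot: [-180.0, 0.0, 64.1]
ft_force: [0.6, -0.4, -1.0]
finger_gap: 21.7
grip_force: 90.2
time: 12.15
tool_pos: [552.2, -188.6, 99.3]
tcp_rot: [-180.0, 0.0, 64.1]
ft_force: [-0.0, 0.6, -0.1]
finger_gap: 21.3
grip_force: 90.1
```

```bash
python3 -m jog '[[0,0,0,0,0,0.5,1],[0,0,0,0,0,0.5,1],[0,0,0,0,0,0,1]]'; python3 -m jog '[[0,0,0,0,0,0.5,1],[0,0,0,0,0,0.5,1],[0,0,0,0,0,0,1]]'
```

```text
time: 12.45
tool_pos: [552.2, -188.5, 98.4]
tcp_rot: [-180.0, 0.0, 64.1]
ft_force: [0.4, 1.3, -1.2]
finger_gap: 21.6
grip_force: 90.0
time: 12.75
tool_pos: [552.2, -188.5, 97.4]
tcp_rot: [-180.0, 0.0, 64.1]
ft_force: [0.1, 0.3, -1.9]
finger_gap: 21.5
grip_force: 90.0
```

```bash
python3 -m jog '[[0,0,0,0,0,0.5,1],[0,0,0,0,0,0.5,1],[0,0,0,0,0,0,1]]'
```

```text
time: 13.05
tool_pos: [552.2, -188.5, 96.3]
tcp_rot: [-180.0, 0.0, 64.1]
ft_force: [0.5, 0.0, -2.0]
finger_gap: 21.8
grip_force: 90.0
```

```bash
python3 -m jog '[[0,0,0,0,0,0.5,1],[0,0,0,0,0,0.5,1],[0,0,0,0,0,0,1]]'; python3 -m jog '[[0,0,0,0,0,0.5,1],[0,0,0,0,0,0.5,1],[0,0,0,0,0,0,1]]'
```

```text
time: 13.35
tool_pos: [552.3, -188.5, 95.4]
tcp_rot: [-180.0, 0.0, 64.1]
ft_force: [-0.8, -0.8, -2.0]
finger_gap: 21.6
grip_force: 89.9
time: 13.65
tool_pos: [552.3, -188.5, 94.4]
tcp_rot: [-180.0, 0.0, 64.1]
ft_force: [0.3, -0.4, -2.2]
finger_gap: 21.6
grip_force: 89.9
```

```bash
python3 -m jog '[[0,0,0,0,0,0.5,1],[0,0,0,0,0,0.5,1],[0,0,0,0,0,0,1]]'
```

```text
time: 13.95
tool_pos: [552.5, -188.6, 93.8]
tcp_rot: [180.0, -0.0, 64.1]
ft_force: [-0.2, 0.2, -0.3]
finger_gap: 21.7
grip_force: 90.1
```

Resistance is coming in at about 94, the expected bed height. I'll use finer steps.

```bash
python3 -m jog '[[0,0,0,0,0,0.5,1],[0,0,0,0,0,0.3,1],[0,0,0,0,0,0,1]]'
```

```text
time: 14.25
tool_pos: [552.8, -188.7, 93.7]
tcp_rot: [179.9, -0.0, 64.1]
ft_force: [-2.2, 2.1, 4.9]
finger_gap: 21.4
grip_force: 90.8
```

```bash
python3 -m jog '[[0,0,0,0,0,0.5,1],[0,0,0,0,0,0.3,1],[0,0,0,0,0,0,1]]'
```

```text
time: 14.55
tool_pos: [553.1, -188.8, 93.7]
tcp_rot: [179.9, -0.0, 64.1]
ft_force: [-3.1, 2.4, 9.6]
finger_gap: 21.8
grip_force: 91.4
```

```bash
python3 -m jog '[[0,0,0,0,0,0.5,1],[0,0,0,0,0,0,1],[0,0,0,0,0,0,1]]'
```

```text
time: 14.85
tool_pos: [553.3, -188.8, 93.7]
tcp_rot: [179.9, -0.0, 64.1]
ft_force: [-4.0, 1.9, 12.0]
finger_gap: 21.8
grip_force: 91.7
```

```bash
python3 -m jog '[[0,0,0,0,-0.3,0.5,1],[0,0,0,0,0,0.3,1],[0,0,0,0,0,0,1]]'
```

```text
time: 15.15
tool_pos: [553.4, -188.8, 93.7]
tcp_rot: [179.8, -0.0, 64.1]
ft_force: [-5.4, 2.9, 16.7]
finger_gap: 21.5
grip_force: 92.2
```

```bash
python3 -m jog '[[0,0,0,0,0,0.3,1],[0,0,0,0,0,0,1],[0,0,0,0,0,0,1],[0,0,0,0,0,0,1]]'
```

```text
time: 15.55
tool_pos: [553.4, -188.9, 93.6]
tcp_rot: [179.8, -0.0, 64.1]
ft_force: [-5.0, 4.2, 18.0]
finger_gap: 21.0
grip_force: 92.4
```

```bash
python3 -m jog '[[0,0,0,0,0,0,1],[0,0,0,0,0,0,1],[0,0,0,0,0,-1,1],[0,0,0,0,0,-3,1],[0,0,0,0,0,-10,1]]';  python3 -m jog '[[0,0,0,0,0,-15,1],[0,0,0,0,0,-15,1],[0,0,0,0,0,-10,1],[0,0,0,0,0,0,1],[0,0,0,0,0,0,1]]'
python3 - <<'E'
from h import *; from bench import r
st=r.sense(); s=r.snapshot("wrist"); pickle.dump((s,st),open("pics/w4.pkl","wb")); print(line(st)); cv2.imwrite("pics/w4.png",s["pixels"][:,:,::-1])
E
```

```text
time: 16.05
tool_pos: [550.8, -187.9, 103.0]
tcp_rot: [-179.8, 0.0, 64.1]
ft_force: [0.2, 0.4, -2.8]
finger_gap: 21.4
grip_force: 89.7
time: 16.55
tool_pos: [552.3, -188.6, 144.8]
tcp_rot: [180.0, 0.0, 64.1]
ft_force: [0.1, -0.1, -2.5]
finger_gap: 21.5
grip_force: 89.8
t 16.6 p [ 552.3 -188.6  144.8] rpy [180.    0.   64.1] F [ 0.1 -0.1 -2.5] gap 21.5 grip 89.8
```

View pics/w4.png

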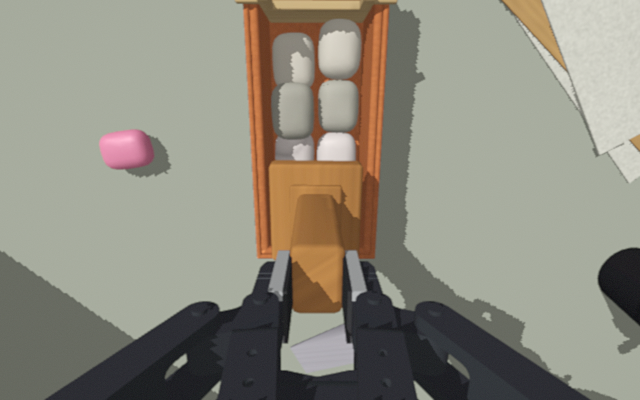

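The divider has slid back, and the white pebble in the right row now lies in line near (337,148). The tamper is centred in the trough. Next I'll press at mid-cell.

```bash
python3 -m jog '[[0,0,0,32,0,0,1],[0,0,0,30,0,0,1],[0,0,0,0,0,8,1],[0,0,0,0,0,10,1],[0,0,0,0,0,8,1]]'; python3 -m jog '[[0,0,0,0,0,1,1],[0,0,0,0,0,1,1],[0,0,0,0,0,1,1],[0,0,0,0,0,1,1],[0,0,0,0,0,0,1]]'; python3 -m jog '[[0,0,0,0,0,0.5,1],[0,0,0,0,0,0.5,1],[0,0,0,0,0,0.5,1],[0,0,0,0,0,0.5,1],[0,0,0,0,0,0,1]]'
```

```text
time: 17.1
tool_pos: [578.2, -133.0, 116.4]
tcp_rot: [-179.9, 0.0, 64.0]
ft_force: [0.4, -0.1, -3.9]
finger_gap: 21.2
grip_force: 89.8
time: 17.6
tool_pos: [579.4, -132.9, 114.7]
tcp_rot: [180.0, -0.0, 64.0]
ft_force: [0.7, -1.1, -3.6]
finger_gap: 21.6
grip_force: 89.7
time: 18.1
tool_pos: [579.2, -132.6, 112.3]
tcp_rot: [-180.0, 0.0, 64.1]
ft_force: [-0.3, 0.0, -1.9]
finger_gap: 21.7
grip_force: 89.7
```

```bash
python3 -m jog '[[0,0,0,0,0,0.7,1],[0,0,0,0,0,0.7,1],[0,0,0,0,0,0.6,1],[0,0,0,0,0,0,1]]'; python3 -m jog '[[0,0,0,0,0,0.5,1],[0,0,0,0,0,0.5,1],[0,0,0,0,0,0.5,1],[0,0,0,0,0,0,1]]'
```

```text
time: 18.5
tool_pos: [579.1, -132.7, 110.2]
tcp_rot: [-180.0, 0.0, 64.1]
ft_force: [0.4, -0.1, -3.5]
finger_gap: 21.5
grip_force: 89.7
time: 18.9
tool_pos: [579.3, -132.7, 108.9]
tcp_rot: [180.0, 0.0, 64.1]
ft_force: [0.5, -1.1, -2.7]
finger_gap: 21.6
grip_force: 89.8
```

```bash
python3 -m jog '[[0,0,0,0,0,0.5,1],[0,0,0,0,0,0.5,1],[0,0,0,0,0,0.5,1],[0,0,0,0,0,0,1]]'
```

```text
time: 19.3
tool_pos: [579.1, -132.7, 107.2]
tcp_rot: [-180.0, 0.0, 64.1]
ft_force: [0.6, 0.0, -2.9]
finger_gap: 21.5
grip_force: 89.7
```

```bash
python3 -m jog '[[0,0,0,0,0,0.5,1],[0,0,0,0,0,0.5,1],[0,0,0,0,0,0.5,1],[0,0,0,0,0,0,1]]'
```

```text
time: 19.7
tool_pos: [579.2, -132.7, 105.7]
tcp_rot: [-180.0, 0.0, 64.1]
ft_force: [1.0, 0.4, -2.4]
finger_gap: 21.7
grip_force: 89.7
```

```bash
python3 -m jog '[[0,0,0,0,0,0.5,1],[0,0,0,0,0,0.5,1],[0,0,0,0,0,0.5,1],[0,0,0,0,0,0,1]]'
```

```text
time: 20.1
tool_pos: [579.2, -132.7, 104.3]
tcp_rot: [-180.0, 0.0, 64.0]
ft_force: [-0.5, -0.8, -3.3]
finger_gap: 21.2
grip_force: 89.7
```

```bash
python3 -m jog '[[0,0,0,0,0,0.5,1],[0,0,0,0,0,0.5,1],[0,0,0,0,0,0.5,1],[0,0,0,0,0,0,1]]'
```

```text
time: 20.5
tool_pos: [579.2, -132.7, 102.8]
tcp_rot: [-180.0, 0.0, 64.1]
ft_force: [0.1, -0.1, -3.6]
finger_gap: 21.4
grip_force: 89.7
```

```bash
python3 -m jog '[[0,0,0,0,0,0.5,1],[0,0,0,0,0,0.5,1],[0,0,0,0,0,0.5,1],[0,0,0,0,0,0,1]]'
```

```text
time: 20.9
tool_pos: [579.2, -132.7, 101.3]
tcp_rot: [-180.0, -0.0, 64.0]
ft_force: [-0.5, -0.3, -2.5]
finger_gap: 21.7
grip_force: 89.7
```

```bash
python3 -m jog '[[0,0,0,0,0,0.5,1],[0,0,0,0,0,0.5,1],[0,0,0,0,0,0.5,1],[0,0,0,0,0,0,1]]'
```

```text
time: 21.3
tool_pos: [579.4, -132.7, 100.0]
tcp_rot: [180.0, -0.0, 64.1]
ft_force: [-0.8, -0.5, -1.5]
finger_gap: 21.3
grip_force: 89.9
```

```bash
python3 -m jog '[[0,0,0,0,0,0.5,1],[0,0,0,0,0,0.5,1],[0,0,0,0,0,0.5,1],[0,0,0,0,0,0,1]]'
```

```text
time: 21.7
tool_pos: [579.3, -132.7, 98.4]
tcp_rot: [180.0, -0.0, 64.1]
ft_force: [-0.2, 0.6, -0.3]
finger_gap: 21.1
grip_force: 90.0
```

```bash
python3 -m jog '[[0,0,0,0,0,0.5,1],[0,0,0,0,0,0.5,1],[0,0,0,0,0,0,1]]'
```

```text
time: 22.0
tool_pos: [579.1, -132.7, 97.2]
tcp_rot: [-180.0, 0.0, 64.1]
ft_force: [0.4, 0.2, -0.9]
finger_gap: 21.1
grip_force: 89.9
```

```bash
python3 -m jog '[[0,0,0,0,0,0.5,1],[0,0,0,0,0,0.5,1],[0,0,0,0,0,0,1]]'
```

```text
time: 22.3
tool_pos: [579.1, -132.7, 96.1]
tcp_rot: [-180.0, 0.0, 64.1]
ft_force: [-0.1, 1.0, -2.1]
finger_gap: 21.4
grip_force: 89.8
```

```bash
python3 -m jog '[[0,0,0,0,0,0.5,1],[0,0,0,0,0,0.5,1],[0,0,0,0,0,0,1]]'
```

```text
time: 22.6
tool_pos: [579.1, -132.7, 95.2]
tcp_rot: [-180.0, 0.0, 64.0]
ft_force: [0.8, -0.6, -1.5]
finger_gap: 21.3
grip_force: 89.8
```

```bash
python3 -m jog '[[0,0,0,0,0,0.5,1],[0,0,0,0,0,0.5,1],[0,0,0,0,0,0,1]]'
```

```text
time: 22.9
tool_pos: [579.4, -132.9, 94.6]
tcp_rot: [180.0, 0.0, 64.0]
ft_force: [0.2, -1.1, 0.3]
finger_gap: 21.5
grip_force: 90.0
```

```bash
python3 -m jog '[[0,0,0,0,0,0.5,1],[0,0,0,0,0,0.3,1],[0,0,0,0,0,0,1]]'
```

```text
time: 23.2
tool_pos: [579.5, -133.0, 94.1]
tcp_rot: [179.9, 0.0, 64.0]
ft_force: [-1.5, -1.1, 3.0]
finger_gap: 21.0
grip_force: 90.5
```

```bash
python3 -m jog '[[0,0,0,0,0,0.5,1],[0,0,0,0,0,0.3,1],[0,0,0,0,0,0,1]]'
```

```text
time: 23.5
tool_pos: [579.8, -133.1, 93.8]
tcp_rot: [179.9, 0.0, 64.0]
ft_force: [-1.6, -2.0, 6.3]
finger_gap: 21.7
grip_force: 91.1
```

```bash
python3 -m jog '[[0,0,0,0,0,-2,1],[0,0,0,0,0,-6,1],[0,0,0,0,0,-15,1],[0,0,0,0,0,-15,1],[0,0,0,0,0,-6,1]]'; python3 -m jog '[[0,0,0,0,0,0,1]]'
python3 - <<'E'
from h import *; from bench import r
st=r.sense(); s=r.snapshot("wrist"); W=cam(s,st); print(line(st))
C=np.array([578.8,-130.7]);u=np.array([np.cos(np.radians(64.2)),np.sin(np.radians(64.2))])
cv2.imwrite("pics/w5.png",s["pixels"][:,:,::-1]); pickle.dump((s,st),open("pics/w5.pkl","wb"))
for x in(53,58,61,65,70,75,80): print(x,proj(s,W,[[*(C+x*u),53]]).round(1).tolist(),end=' ')
for col in(300,320,345):
    print(col,[(i,s["pixels"][i,col].tolist()) for i in range(20,160,5)])
E
```

```text
time: 24.0
tool_pos: [580.7, -133.1, 140.0]
tcp_rot: [179.8, -0.0, 64.1]
ft_force: [0.9, -0.2, -3.8]
finger_gap: 21.7
grip_force: 89.8
time: 24.1
tool_pos: [580.7, -133.1, 139.3]
tcp_rot: [179.8, -0.0, 64.1]
ft_force: [0.3, -0.9, -2.9]
finger_gap: 21.3
grip_force: 89.8
t 24.1 p [ 580.7 -133.1  139.3] rpy [179.8  -0.   64.1] F [ 0.3 -0.9 -2.9] gap 21.3 grip 89.8
53 [[312.9, 127.1]] 58 [[312.9, 120.3]] 61 [[312.9, 116.1]] 65 [[312.8, 110.5]] 70 [[312.8, 103.4]] 75 [[312.7, 96.3]] 80 [[312.7, 89.0]] 300 [(20, [169, 175, 160]), (25, [169, 174, 160]), (30, [169, 176, 162]), (35, [197, 121, 73]), (40, [200, 124, 73]), (45, [183, 111, 67]), (50, [102, 58, 36]), (55, [103, 60, 39]), (60, [128, 74, 47]), (65, [124, 71, 43]), (70, [123, 72, 44]), (75, [125, 74, 45]), (80, [122, 72, 45]), (85, [126, 74, 46]), (90, [123, 77, 50]), (95, [206, 182, 135]), (100, [129, 115, 97]), (105, [135, 132, 122]), (110, [140, 137, 127]), (115, [139, 135, 127]), (120, [137, 133, 123]), (125, [138, 135, 124]), (130, [137, 133, 123]), (135, [198, 194, 182]), (140, [202, 196, 184]), (145, [188, 183, 172]), (150, [
[... 610 characters left out ...]
 [192, 188, 176]), (150, [129, 101, 84]), (155, [174, 103, 60])]
345 [(20, [170, 175, 161]), (25, [169, 175, 160]), (30, [168, 175, 161]), (35, [199, 123, 74]), (40, [199, 122, 73]), (45, [191, 117, 70]), (50, [102, 60, 37]), (55, [104, 61, 38]), (60, [127, 75, 47]), (65, [126, 73, 44]), (70, [120, 68, 42]), (75, [122, 72, 41]), (80, [124, 72, 43]), (85, [121, 70, 42]), (90, [127, 79, 50]), (95, [206, 182, 136]), (100, [133, 94, 63]), (105, [136, 133, 123]), (110, [139, 135, 125]), (115, [205, 200, 187]), (120, [203, 198, 187]), (125, [203, 198, 186]), (130, [201, 197, 185]), (135, [200, 195, 183]), (140, [194, 190, 177]), (145, [180, 175, 164]), (150, [136, 134, 123]), (155, [123, 73, 48])]
```

Divider face is at about x = 73. I'll press with the tamper centred near x = 32.

```bash
python3 -m jog '[[0,0,0,32,-1,0,1],[0,0,0,0,0,8,1],[0,0,0,0,0,8,1],[0,0,0,0,0,7,1],[0,0,0,0,0,0,1]]'; python3 -m jog '[[0,0,0,0,0,0.7,1],[0,0,0,0,0,0.7,1],[0,0,0,0,0,0.7,1],[0,0,0,0,0,0.7,1],[0,0,0,0,0,0,1]]'
```

```text
time: 24.65
tool_pos: [590.7, -103.7, 111.4]
tcp_rot: [-179.8, 0.1, 64.0]
ft_force: [-0.2, 0.8, -2.9]
finger_gap: 21.4
grip_force: 89.7
time: 25.15
tool_pos: [592.4, -103.6, 111.1]
tcp_rot: [180.0, -0.0, 64.0]
ft_force: [-0.6, -0.3, -3.0]
finger_gap: 21.3
grip_force: 89.7
```

```bash
python3 -m jog '[[0,0,0,0,0,0.7,1],[0,0,0,0,0,0.7,1],[0,0,0,0,0,0.7,1],[0,0,0,0,0,0,1]]'
```

```text
time: 25.55
tool_pos: [592.2, -103.4, 108.7]
tcp_rot: [-180.0, 0.0, 64.1]
ft_force: [-0.0, -0.3, -2.6]
finger_gap: 21.3
grip_force: 89.7
```

```bash
python3 -m jog '[[0,0,0,0,0,0.6,1],[0,0,0,0,0,0.6,1],[0,0,0,0,0,0.6,1],[0,0,0,0,0,0,1]]'
```

```text
time: 25.95
tool_pos: [592.2, -103.5, 106.9]
tcp_rot: [-180.0, 0.0, 64.1]
ft_force: [1.1, 0.0, -3.2]
finger_gap: 21.4
grip_force: 89.7
```

```bash
python3 -m jog '[[0,0,0,0,0,0.6,1],[0,0,0,0,0,0.6,1],[0,0,0,0,0,0.6,1],[0,0,0,0,0,0,1]]'
```

```text
time: 26.35
tool_pos: [592.2, -103.5, 105.2]
tcp_rot: [-180.0, 0.0, 64.1]
ft_force: [-0.2, 0.2, -2.3]
finger_gap: 21.0
grip_force: 89.7
```

```bash
python3 -m jog '[[0,0,0,0,0,0.6,1],[0,0,0,0,0,0.6,1],[0,0,0,0,0,0.6,1],[0,0,0,0,0,0.6,1],[0,0,0,0,0,0,1]]'
```

```text
time: 26.85
tool_pos: [592.2, -103.5, 102.7]
tcp_rot: [-180.0, 0.0, 64.1]
ft_force: [1.8, -0.4, -3.5]
finger_gap: 21.4
grip_force: 89.7
```

```bash
python3 -m jog '[[0,0,0,0,0,0.6,1],[0,0,0,0,0,0.6,1],[0,0,0,0,0,0.6,1],[0,0,0,0,0,0,1]]'
```

```text
time: 27.25
tool_pos: [592.3, -103.5, 101.0]
tcp_rot: [-180.0, 0.0, 64.0]
ft_force: [0.1, -0.5, -2.0]
finger_gap: 21.1
grip_force: 89.7
```

```bash
python3 -m jog '[[0,0,0,0,0,0.6,1],[0,0,0,0,0,0.6,1],[0,0,0,0,0,0,1]]'
```

```text
time: 27.55
tool_pos: [592.3, -103.5, 99.8]
tcp_rot: [-180.0, 0.0, 64.1]
ft_force: [0.8, -0.4, -3.4]
finger_gap: 21.6
grip_force: 89.7
```

```bash
python3 -m jog '[[0,0,0,0,0,0.5,1],[0,0,0,0,0,0.5,1],[0,0,0,0,0,0,1]]'
```

```text
time: 27.85
tool_pos: [592.3, -103.5, 98.8]
tcp_rot: [-180.0, 0.0, 64.1]
ft_force: [-0.3, 0.6, -2.9]
finger_gap: 21.2
grip_force: 89.7
```

```bash
python3 -m jog '[[0,0,0,0,0,0.5,1],[0,0,0,0,0,0.5,1],[0,0,0,0,0,0,1]]'
```

```text
time: 28.15
tool_pos: [592.3, -103.5, 97.8]
tcp_rot: [-180.0, 0.0, 64.1]
ft_force: [0.9, 0.1, -2.3]
finger_gap: 21.5
grip_force: 89.8
```

```bash
python3 -m jog '[[0,0,0,0,0,0.5,1],[0,0,0,0,0,0.5,1],[0,0,0,0,0,0,1]]'
```

```text
time: 28.45
tool_pos: [592.9, -103.7, 97.6]
tcp_rot: [179.9, -0.0, 64.0]
ft_force: [-0.4, -0.5, 2.8]
finger_gap: 21.5
grip_force: 90.4
```

```bash
python3 -m jog '[[0,0,0,0,0,0.5,1],[0,0,0,0,0,0.5,1],[0,0,0,0,0,0,1]]'
```

```text
time: 28.75
tool_pos: [593.3, -103.9, 97.5]
tcp_rot: [179.9, -0.0, 64.1]
ft_force: [-2.2, -1.0, 7.2]
finger_gap: 21.3
grip_force: 91.1
```

```bash
python3 -m jog '[[0,0,0,0,0,0.5,1],[0,0,0,0,0,0.5,1],[0,0,0,0,0,0,1]]'
```

```text
time: 29.05
tool_pos: [593.8, -104.1, 97.5]
tcp_rot: [179.8, -0.0, 64.0]
ft_force: [-2.5, -1.5, 11.2]
finger_gap: 21.6
grip_force: 91.7
```

```bash
python3 -m jog '[[0,0,0,0,0,0.5,1],[0,0,0,0,0,0.5,1],[0,0,0,0,0,0,1]]'
```

```text
time: 29.35
tool_pos: [594.2, -104.4, 97.4]
tcp_rot: [179.7, -0.0, 64.0]
ft_force: [-5.1, -0.5, 16.8]
finger_gap: 21.2
grip_force: 92.2
```

```bash
python3 -m jog '[[0,0,0,0,-0.2,0.4,1],[0,0,0,0,0,0,1],[0,0,0,0,0,0,1],[0,0,0,0,0,0,1],[0,0,0,0,0,0,1]]'
```

```text
time: 29.85
tool_pos: [594.3, -104.4, 97.4]
tcp_rot: [179.7, -0.0, 64.0]
ft_force: [-4.6, -0.7, 18.7]
finger_gap: 21.6
grip_force: 92.4
```

```bash
python3 -m jog '[[0,0,0,0,0,0,1],[0,0,0,0,0,-1,1],[0,0,0,0,0,-3,1],[0,0,0,0,0,-10,1],[0,0,0,0,0,-20,1]]'; python3 -m jog '[[0,0,0,0,0,-30,1],[0,0,0,0,0,-30,1],[0,0,0,-30,0,0,1],[0,0,0,-30,0,0,1],[0,0,0,0,0,0,1]]'; python3 -m jog '[[0,0,0,0,-40,0,1],[0,0,0,0,-40,0,1],[0,0,0,0,-30,0,1],[0,0,0,0,0,0,1],[0,0,0,0,0,0,1]]'
python3 - <<'E'
from h import *; from bench import r
st=r.sense(); s=r.snapshot("wrist"); t=r.snapshot("top"); sc=r.snapshot("scene"); W=cam(s,st); print(line(st))
C=np.array([578.8,-130.7,60])
def crop(q,W,w,h,f):
    x,y=np.int32(proj(q,W,C)[0]); x=max(x,w); y=max(y,h); return cv2.resize(q["pixels"][y-h:y+h,x-w:x+w,::-1],(390,440))
cv2.imwrite("pics/m.png",np.hstack([crop(s,W,100,120,2),crop(sc,cam(sc),40,45,5)]))
pickle.dump((s,st),open("pics/w6.pkl","wb"))
print(delta(st,[522.2,216.2,200],64.2))
E
```

```text
time: 30.35
tool_pos: [590.1, -102.8, 125.3]
tcp_rot: [-179.7, 0.1, 64.1]
ft_force: [-0.3, -0.7, -2.4]
finger_gap: 21.5
grip_force: 89.7
time: 30.85
tool_pos: [564.4, -160.2, 187.6]
tcp_rot: [-180.0, 0.1, 63.9]
ft_force: [0.7, 0.2, -2.6]
finger_gap: 21.4
grip_force: 89.7
time: 31.35
tool_pos: [466.8, -108.7, 187.6]
tcp_rot: [180.0, -0.0, 64.1]
ft_force: [-0.3, -0.7, -3.4]
finger_gap: 21.3
grip_force: 90.2
t 31.4 p [ 466.8 -108.7  187.6] rpy [180.   -0.   64.1] F [-0.3 -0.7 -3.4] gap 21.3 grip 90.2
(array([316.4, -92.2, -12.3]), array([ 0.02, -0.02, -0.12]))
```

View pics/m.png

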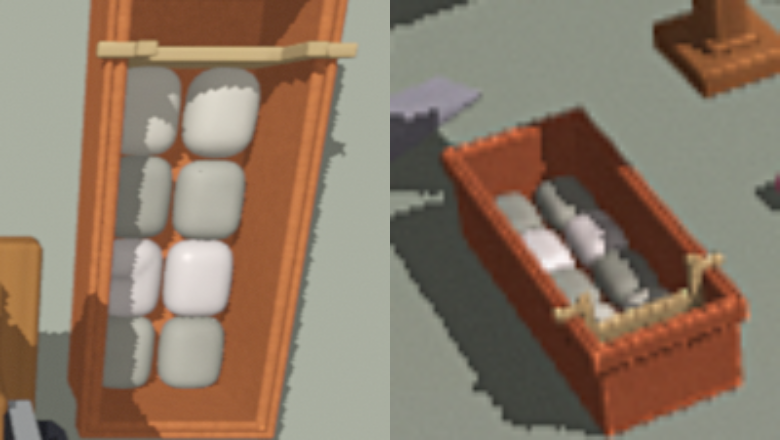

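All eight pebbles lie level in two rows, right column (220,110)–(190,350) and left column alongside, with the divider square at row 50. Now I'll return the tamper to the tray.

```bash
python3 -m jog '[[0,0,0,45,-13,-3,1],[0,0,0,45,-13,-3,1],[0,0,0,45,-13,-3,1],[0,0,0,45,-13,-3,1],[0,0,0,45,-13,0,1]]' && python3 -m jog '[[0,0,0,45,-13,0,1],[0,0,0,45,-13,0,1],[0,0,-8.5,0,0,0,1],[0,0,-8.5,0,0,0,1],[0,0,-8.5,0,0,0,1]]' && python3 -m jog '[[0,0,-8.5,0,0,0,1],[0,0,-8.5,0,0,0,1],[0,0,-8.5,0,0,0,1],[0,0,-8.5,0,0,0,1],[0,0,-8.5,0,0,0,1]]' && python3 -m jog '[[0,0,-8.5,0,0,0,1],[0,0,-8.5,0,0,0,1],[0,0,-8.5,0,0,0,1],[0,0,-8.5,0,0,0,1],[0,0,-5,0,0,0,1]]' && python3 -m jog '[[0,0,0,0,0,0,1],[0,0,0,0,0,0,1]]'
python3 - <<'E'
from h import *; from bench import r
st=r.sense(); print(delta(st,[520,215,70],171))
E
```

```text
time: 32.0
tool_pos: [508.1, 123.5, 200.0]
tcp_rot: [180.0, -0.0, 64.0]
ft_force: [1.9, -0.2, -2.0]
finger_gap: 21.7
grip_force: 90.2
time: 32.5
tool_pos: [523.5, 214.6, 198.8]
tcp_rot: [-179.9, 0.0, 90.0]
ft_force: [0.8, -0.3, -3.1]
finger_gap: 21.7
grip_force: 90.2
time: 33.0
tool_pos: [523.6, 214.0, 199.0]
tcp_rot: [-180.0, -0.0, 132.4]
ft_force: [0.1, -0.8, -2.7]
finger_gap: 21.7
grip_force: 90.3
time: 33.5
tool_pos: [523.7, 213.9, 199.1]
tcp_rot: [-180.0, -0.0, 171.4]
ft_force: [-0.3, -0.2, -2.5]
finger_gap: 21.4
grip_force: 90.3
time: 33.7
tool_pos: [523.4, 213.9, 199.2]
tcp_rot: [-180.0, -0.0, 170.9]
ft_force: [0.6, -0.2, -2.9]
finger_gap: 21.5
grip_force: 90.2
(array([  3.4,   0.6, 129.2]), array([-0.01, -0.03, -0.12]))
```

```bash
python3 -m jog '[[0,0,0,4,0,30,1],[0,0,0,0,0,40,1],[0,0,0,0,0,35,1],[0,0,0,0,0,15,1],[0,0,0,0,0,5,1]]' && python3 -m jog '[[0,0,0,0,0,3,1],[0,0,0,0,0,0,1],[0,0,0,0,0,1,1],[0,0,0,0,0,1,1],[0,0,0,0,0,0,1]]'
```

```text
time: 34.2
tool_pos: [517.7, 214.0, 72.4]
tcp_rot: [-179.9, -0.2, 171.0]
ft_force: [0.2, 0.2, -1.8]
finger_gap: 21.7
grip_force: 90.1
time: 34.7
tool_pos: [519.5, 214.6, 70.2]
tcp_rot: [180.0, 0.1, 171.0]
ft_force: [-0.9, 0.7, -3.3]
finger_gap: 21.6
grip_force: 90.2
```

```bash
python3 -m jog '[[0,0,0,0,0,1,1],[0,0,0,0,0,1,1],[0,0,0,0,0,1,1],[0,0,0,0,0,0,1]]'
```

```text
time: 35.1
tool_pos: [518.8, 214.4, 66.2]
tcp_rot: [-180.0, -0.0, 171.1]
ft_force: [-0.5, 0.2, -2.8]
finger_gap: 21.4
grip_force: 90.2
```

```bash
python3 -m jog '[[0,0,0,0,0,0.7,1],[0,0,0,0,0,0.7,1],[0,0,0,0,0,0,1]]'
```

```text
time: 35.4
tool_pos: [519.3, 214.4, 66.0]
tcp_rot: [-180.0, 0.0, 171.1]
ft_force: [-4.1, -1.7, 4.9]
finger_gap: 21.4
grip_force: 91.1
```

Sole is on the tray floor. Release slowly, then retreat upward.

```bash
python3 -m jog '[[0,0,0,0,0,-0.6,1],[0,0,0,0,0,0,0.3],[0,0,0,0,0,0,0],[0,0,0,0,0,0,-0.5],[0,0,0,0,0,0,-1]]' && python3 -m jog '[[0,0,0,0,0,0,-1],[0,0,0,0,0,0,-1],[0,0,0,0,0,0,-1]]' && python3 -m jog '[[0,0,0,0,0,-10,-1],[0,0,0,0,0,-30,-1],[0,0,0,0,0,-40,-1],[0,0,0,0,0,-45,-1],[0,0,0,0,0,-45,-1]]' && python3 -m jog '[[0,0,0,0,0,-45,-1],[0,0,0,0,0,-20,-1],[0,0,0,0,0,0,-1],[0,0,0,0,0,0,-1]]'
python3 - <<'E'
from h import *; from bench import r
st=r.sense(); s=r.snapshot("wrist"); W=cam(s,st); print(line(st))
im=s["pixels"]; h=cv2.cvtColor(im,cv2.COLOR_RGB2HSV); m=((h[...,0]>8)&(h[...,0]<22)&(h[...,1]>130)).astype(np.uint8)
n,l,q,c=cv2.connectedComponentsWithStats(m)
for i in range(1,n):
    if q[i,4]>300: print(q[i].tolist(),c[i].round())
for P in((22,35,31),(110,17,12)): print(proj(s,W,box(519.5,214.5,P[0],-9,P[1],P[2])).round(1).tolist())
E
```

```text
time: 35.9
tool_pos: [519.2, 214.5, 65.8]
tcp_rot: [180.0, 0.0, 171.1]
ft_force: [-0.8, 0.6, -1.1]
finger_gap: 70.4
grip_force: 0.0
time: 36.2
tool_pos: [519.1, 214.5, 65.7]
tcp_rot: [180.0, 0.0, 171.1]
ft_force: [0.5, -0.5, 0.2]
finger_gap: 85.7
grip_force: 0.0
time: 36.7
tool_pos: [518.7, 214.4, 238.1]
tcp_rot: [180.0, 0.0, 171.1]
ft_force: [0.8, 0.2, 1.3]
finger_gap: 85.5
grip_force: 0.0
time: 37.1
tool_pos: [519.2, 214.5, 301.3]
tcp_rot: [180.0, 0.1, 171.1]
ft_force: [0.1, 0.3, -0.4]
finger_gap: 85.9
grip_force: 0.0
t 37.1 p [519.2 214.5 301.3] rpy [1.800e+02 1.000e-01 1.711e+02] F [ 0.1  0.3 -0.4] gap 85.9 grip 0.0
[293, 130, 46, 54, 2341] [316. 156.]
[456, 135, 50, 36, 1504] [478. 154.]
[0, 183, 173, 118, 9116] [ 82. 240.]
[392, 295, 27, 27, 395] [405. 306.]
[[339.7, 182.6], [340.8, 130.4], [293.3, 130.4], [294.3, 182.6]]
[[327.9, 185.8], [328.3, 155.1], [305.9, 155.1], [306.2, 185.8]]
```

The tamper's image box (columns 293–339, rows 130–184) matches the upright model at (519.5, 214.5), well inside the tray zone. Handing in.

```bash
python3 -c "
from bench import r
print(r.hand_in())"
```

```text
the job is handed in; nothing more can be done
None
```

The job is handed in: all eight pebbles look level in the last trough image, both ends got a held push of about 21 N, and the tamper stands upright and released in the tray; no verdict came back.

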